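# Set the vial camera to its focus mark and hold it for the picture

### The job

One of the three vials on the photo stand has been left open: press its flip cap fully shut first, with the camera still pushed in. Then pinch the camera block so that its side lock button is squeezed in, draw the camera out on its telescoping boom until its pointer stands at the middle of the index rider on the scale, and finish while holding it still there with the button squeezed, because the boom springs back when let go. All caps stay shut, and the bottle, box and jar standing around are left alone.

Things in the scene. Friction and masses are not known exactly. Their poses are not given: they have to be found in the camera images.
- stand: vial photo stand screwed to the bench: base plate 170 x 380 x 10 mm; origin = centre of its underside. The boom slides along its y axis: vial holder (grey block 150 x 44 mm, top 40 mm above the bench) centred at y -140 mm, boom housing (52 mm wide, 50 mm high) from y -100 to +30, then the camera, which comes out towards +y. Nothing on the stand comes loose.
- camera: black block 38 (x) x 30 (y) x 70 mm on the end of a steel boom bar; axes as the stand's. Origin on its centre line, 24 mm above the bench; block 26 to 96 mm above it; lens juts 14 mm from the -y face. Fully in: origin at stand y +60 mm; travel 115 mm. A spring pulls it in (1 N in, 3.3 N out): let go, it runs back. Latched fully in until the lock button is pressed at least 3.5 mm.
- camera_grip (a point): point on the camera block's centre line, 70 mm above the bench and 26 mm under the block's top, level with the middle of the lock button: grip height for a pinch across the block along the stand's x
- lock_button (a joint): spring lock button on the camera's +x side, face 20 (y) x 24 mm (z), 7 mm proud: 0 = out, 0.005 m = pressed in (towards -x, 2 mm proud); 2 N to start, 6 N fully in. A pinch across the block along the stand's x (45 mm over the button, 40 mm with it pressed) presses it; it springs out when let go.
- lock_button_face (a point): centre of the lock button's outer face, 70 mm above the bench
- pointer_tip (a point): tip of the steel pointer (4 mm wide) that sticks out of the camera's +x side near its foot, 48 mm from the centre line and 21 mm above the bench, in the camera's mid-plane (same stand y as the camera's origin)
- rider: index rider, aluminium, 22 (x) x 10 (y) x 14 mm with a dark line across its middle, clamped on the white scale (ticks every 10 mm) beside the camera at stand x +63 mm; origin = centre of its underside, 13 mm above the bench. It marks the camera position wanted, 35 to 105 mm along the stand's y from the pointer's place with the boom fully in. The pointer passes beside it without touching.
- vial_a: one of three like flip-cap glass vials clamped upright in the holder in a row along the stand's x, 50 mm apart, neck 31 mm wide; axes parallel to the stand's; origin on the vial's axis at bench height; rim 76 mm, shut cap's top 82.5 mm above the bench
- cap_a (a joint): hinge of the white flip cap of vial_a (disc 32 mm across, 6 mm thick, with a 14 mm wide lip): 0 = shut flat on the rim, 1.57 = standing upright, at most 2.1 leaning away; stiff hinge (0.03 N m) that stays where it is left, about 1 N at the lip moves it
- cap_a_hinge (a point): middle of cap_a's hinge line, which runs along the stand's x, 18 mm from the vial's axis on the -y side (away from the camera), 76.5 mm above the bench; the cap opens upwards and away from the camera
- cap_a_lip (a point): tip of cap_a's lip, 41 mm from the hinge; shut, it points towards the camera (+y of the stand)
- vial_b: one of three like flip-cap glass vials clamped upright in the holder in a row along the stand's x, 50 mm apart, neck 31 mm wide; axes parallel to the stand's; origin on the vial's axis at bench height; rim 76 mm, shut cap's top 82.5 mm above the bench
- cap_b (a joint): hinge of the white flip cap of vial_b (disc 32 mm across, 6 mm thick, with a 14 mm wide lip): 0 = shut flat on the rim, 1.57 = standing upright, at most 2.1 leaning away; stiff hinge (0.03 N m) that stays where it is left, about 1 N at the lip moves it
- cap_b_hinge (a point): middle of cap_b's hinge line, which runs along the stand's x, 18 mm from the vial's axis on the -y side (away from the camera), 76.5 mm above the bench; the cap opens upwards and away from the camera
- cap_b_lip (a point): tip of cap_b's lip, 41 mm from the hinge; shut, it points towards the camera (+y of the stand)
- vial_c: one of three like flip-cap glass vials clamped upright in the holder in a row along the stand's x, 50 mm apart, neck 31 mm wide; axes parallel to the stand's; origin on the vial's axis at bench height; rim 76 mm, shut cap's top 82.5 mm above the bench
- cap_c (a joint): hinge of the white flip cap of vial_c (disc 32 mm across, 6 mm thick, with a 14 mm wide lip): 0 = shut flat on the rim, 1.57 = standing upright, at most 2.1 leaning away; stiff hinge (0.03 N m) that stays where it is left, about 1 N at the lip moves it
- cap_c_hinge (a point): middle of cap_c's hinge line, which runs along the stand's x, 18 mm from the vial's axis on the -y side (away from the camera), 76.5 mm above the bench; the cap opens upwards and away from the camera
- cap_c_lip (a point): tip of cap_c's lip, 41 mm from the hinge; shut, it points towards the camera (+y of the stand)
- dropper: bystander: white bottle, 44 mm across, 110 mm tall; origin centre of its underside
- slide_box: bystander: cardboard box 90 x 130 x 50 mm; origin centre of its underside
- jar: bystander: amber jar, 64 mm across, 70 mm tall; origin centre of its underside

How it is judged:
By the outcome, as a careful person would: the job done as asked, in the order asked, and still so for the second after the job is handed in, while the arm keeps its last pose, push and grip.
It also fails if it takes over 42 s, if anything falls off the work surface, if the arm or the gripper's body presses on something with over 40 N, if the wrist force passes 120 N, or if a joint passes its speed limit or range.

### The arm

A 6-joint arm with a two-finger parallel gripper is mounted at the origin on the work surface. World frame = base frame: x ahead of the robot, y to its left, z up, the work surface at z = 0. Lengths are in mm, angles in degrees, forces in N, time in s.
With the tool pointing down it reaches from about 275 to 725 mm from the base axis. Payload 15.9 kg.
Tool frame: the origin (TCP) lies on the centre line of the jaws, within the pads' length; the fingertips stand 25 mm ahead of it and the grasp point (between the pads) lies 6 mm ahead of it; z points along the fingers, y is the line along which they close (so a half turn about z gives the same grasp; the last joint's range is limited). The gripper opens to 85 mm and grips with 20 to 120 N. Pads are 22 mm wide; open, the fingers measure 114 mm over their backs; the gripper's body (76 mm by 85 mm) begins 54 mm behind the grasp point. The pads swing forward as they close: fully open they stand 13 mm farther back than shut.
Start: joints at [-71.333, 12.198, -1.971, 75.831, 0, 90], TCP at [160.027, -473.684, 256.306] pointing down, gripper open.
Joint ranges: [-170.91, 170.91], [-42.67, 98.43], [-65.05, 77.54], [-120.47, 116.71], [-90, 82.35], [-180, 180]. Speed limits (degrees/s): [108.29, 108.29, 136.94, 147.25, 180, 180].

### API

Orientations are given as [roll, pitch, yaw] about the fixed x, y, z axes, in that order (R = Rz(yaw) Ry(pitch) Rx(roll)).
In Python, from cell import ctrl, kinematics, get_state, cams, ticket gives the robot as it stands. The module is installed in compiled form; this text tells all that it offers. Calls block until the motion is done:
- ctrl.movep(position, orientation): joint-space move of the TCP to a pose.
- ctrl.move_straight(position, orientation=None, rate=150): straight line of the TCP; orientation=None keeps the orientation; rate is the mean speed in mm/s.
- ctrl.goto_joints(angles): joint-space move.
- ctrl.command_gripper(opening): finger opening in mm; the grip force is fixed at half the most; returns when the fingers have stopped.
- ctrl.pause(seconds).
- kinematics.solve_ik(position, orientation): joint angles nearest the present ones, or None.
- get_state(): the state.
- cams.get_image(name): name is "side" or "top"; returns (picture, depth): 480x640x3 uint8, red, green, blue; 480x640 float32, mm along the optical axis (not along the pixel's ray), 0 where there is no reading.
- cams.calibration(name): a dict with "intrinsics" (3x3 intrinsics, pixels), "cam_to_world" (4x4, takes a point from camera to world coordinates). Camera axes: x right, y down, z forward; pixel columns grow to the right and rows downward; lengths in mm; the calibration is good to about 2 mm. A picture is of the moment at which its call begins. calibration takes no time and is no camera call.
A pose or a line that the arm cannot do raises ctrl.PlanningError and nothing moves.
- ticket.hand_in(): hands the job in; it is judged then, once.
The state is a dict: "time": time; "joint_positions": joint angles; "joint_velocities": joint speeds; "joint_torque": joint torques, N m; "tool_pos": TCP position; "tcp_rot": TCP orientation; "wrist_force": force on the tool from outside, world axes, zero at the start; "torque": the same for the moment, N m; "finger_gap": finger opening in mm; "grasp_force": force on a finger pad.
Only numpy, scipy, OpenCV 4.12 (cv2) and the standard library are available. Lean on these libraries where they do the work, as an engineer would, in place of code of your own. Each camera call takes 0.05 s, during which the arm holds its last target. There are 200 camera calls.

## Working session

There is one attempt and no reset: what is moved stays moved. The work goes in short steps, each a Python script; the robot and the scene stay as the last script left them, time stands still between calls to the robot, and variables do not carry over. Pictures are saved under pics/ and viewed, at most 10 in all, crops included, and the job is handed in when it is done.

```bash
mkdir -p pics; python3 - <<'E'
from cell import cams,get_state
import cv2,numpy as np
for n in("top","side"):
    p,d=cams.get_image(n); cv2.imwrite(f"pics/{n}0.png",p[:,:,::-1]); np.savez(f"{n}0.npz",p=p,d=d)
    c=cams.calibration(n); print(n,np.round(c["intrinsics"],1).tolist(),np.round(c["cam_to_world"],3).tolist())
s=get_state();print(s["time"],s["tcp_rot"],s["finger_gap"])
E
```

```text
top [[567.8, 0.0, 312.5], [0.0, 567.8, 241.5], [0.0, 0.0, 1.0]] [[0.03, -0.983, 0.179, 290.24], [-0.999, -0.034, -0.018, -33.454], [0.023, -0.178, -0.984, 1522.206], [0.0, 0.0, 0.0, 1.0]]
side [[433.8, 0.0, 316.4], [0.0, 433.8, 239.2], [0.0, 0.0, 1.0]] [[0.995, -0.071, 0.072, 479.371], [-0.099, -0.553, 0.827, -943.041], [-0.018, -0.83, -0.558, 699.21], [0.0, 0.0, 0.0, 1.0]]
0.1 [-1.79946518e+02 -3.32334661e-04  1.86675416e+01] 85.48742677173293
```

View pics/top0.png

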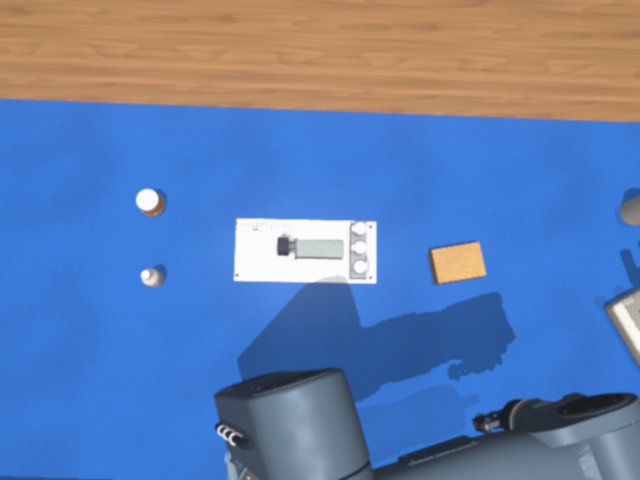

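View pics/side0.png

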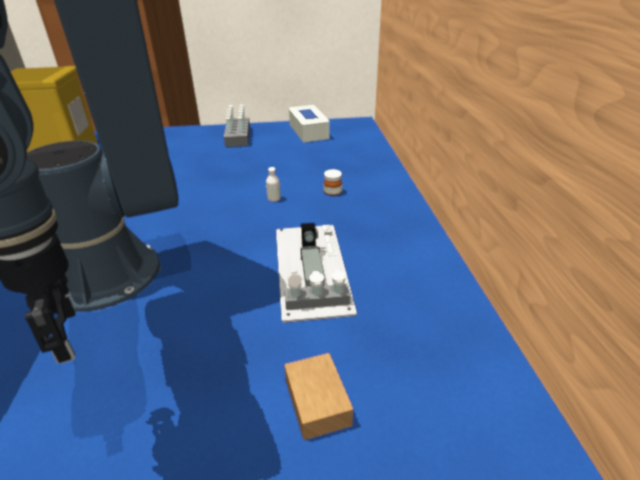

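Top view: the stand's corners are at about (236,219), (377,221), (377,284) and (234,283), with the vials on the right (y-), the camera at (284,245) and the rider near (255,227). Stand +y is about world +y. I'll zoom in on both views.

```bash
python3 - <<'E'
import cv2,numpy as np
t=np.load("top0.npz")["p"][:,:,::-1];s=np.load("side0.npz")["p"][:,:,::-1]
a=cv2.resize(t[212:290,228:384],(800,400),interpolation=cv2.INTER_CUBIC)
cv2.imwrite("pics/topc.png",a)
b=cv2.resize(s[215:325,270:360],(490,600),interpolation=cv2.INTER_CUBIC)
cv2.imwrite("pics/sidec.png",b)
E
```

```text
(no output)
```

View pics/topc.png

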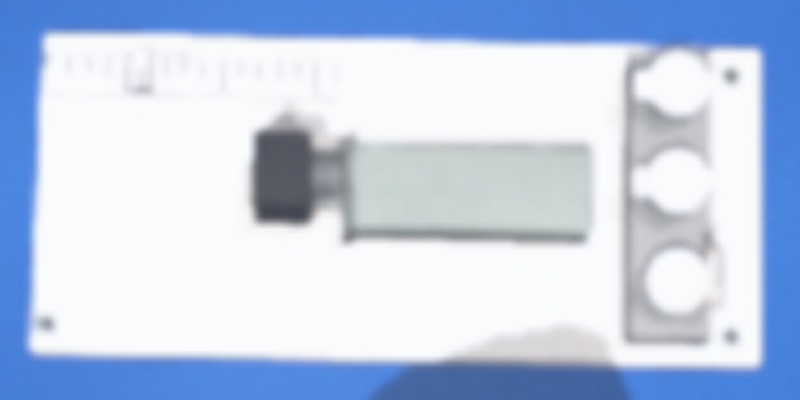

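View pics/sidec.png

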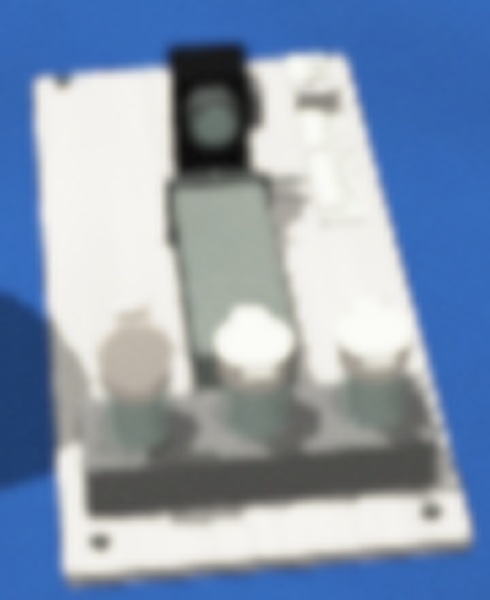

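The cap standing open is on the vial at the stand's -x end: in the top crop its disc at (677,282) has no lip and there is an upright edge at about (713,275). The other two lips point at the camera. The rider's line is near crop (138,75). Next I'll measure.

```bash
cat > h.py <<'E'
import cv2,numpy as np
from cell import cams
def ray(n,uv,z):
    c=cams.calibration(n);T=np.array(c["cam_to_world"]);K=np.array(c["intrinsics"])
    uv=np.atleast_2d(uv).astype(float)
    d=(T[:3,:3]@np.linalg.inv(K)@np.c_[uv,np.ones(len(uv))].T).T
    return T[:3,3]+d*((z-T[2,3])/d[:,2])[:,None]
def proj(n,P):
    c=cams.calibration(n);T=np.array(c["cam_to_world"]);K=np.array(c["intrinsics"])
    q=(np.atleast_2d(P)-T[:3,3])@T[:3,:3]@K.T
    return q[:,:2]/q[:,2:]
def plate(n,p,z=10):
    hsv=cv2.cvtColor(p,cv2.COLOR_RGB2HSV)
    m=((hsv[...,1]<120)).astype(np.uint8)
    if n=="top": box=(225,205,390,300)
    else: box=(265,215,365,330)
    k=np.zeros_like(m);k[box[1]:box[3],box[0]:box[2]]=1;m&=k
    cs=cv2.findContours(m,cv2.RETR_EXTERNAL,cv2.CHAIN_APPROX_NONE)[0]
    c=max(cs,key=cv2.contourArea)[:,0]
    w=ray(n,c,z)[:,:2]
    return c,w,cv2.minAreaRect(w.astype(np.float32))
def stand2w(o,th,P):
    P=np.asarray(P,float);R=np.array([[np.cos(th),-np.sin(th)],[np.sin(th),np.cos(th)]])
    return np.r_[np.array(o)+R@P[:2],P[2:]]
E
python3 - <<'E'
from h import *
for n in("top","side"):
    z=np.load(n+"0.npz");p,d=z["p"],z["d"]
    c,w,r=plate(n,p);print(n,c.min(0),c.max(0),r)
    cc,dd=[],0
    # line fits of the two long and two short sides
    o=np.array(r[0]);a=np.deg2rad(r[2]);
    R=np.array([[np.cos(a),np.sin(a)],[-np.sin(a),np.cos(a)]]);q=(w-o)@R.T
    hx,hy=np.array(r[1])/2
    for k,h,o2 in((0,hx,hy),(1,hy,hx)):
        for s in(1,-1):
            sel=(abs(q[:,k]-s*h)<5)&(abs(q[:,1-k])<o2-12)
            f=np.polyfit(q[sel,1-k],q[sel,k],1);print(" side",k,s,sel.sum(),np.round(np.rad2deg(f[0]),2),np.round(f[1],2))
p=np.load("top0.npz")["p"];g=cv2.cvtColor(p,cv2.COLOR_RGB2GRAY)
print(g[220:236,234:296:1][:, :40])
E
```

```text
top [233 218] [376 284] ((540.2054443359375, -41.39691162109375), (175.8220977783203, 383.5997009277344), 0.6881664395332336)
 side 0 1 132 0.05 86.44
 side 0 -1 134 -0.06 -86.01
 side 1 1 55 -0.01 190.56
 side 1 -1 55 -0.11 -191.64
side [276 224] [356 322] ((541.859375, -38.21449279785156), (175.24534606933594, 405.4557189941406), 0.5079572200775146)
 side 0 1 88 0.04 86.24
 side 0 -1 90 -0.09 -85.86
 side 1 1 11 1.04 200.33
 side 1 -1 67 0.14 -201.22
[[123 137 190 239 249 249 250 250 250 250 250 250 250 250 250 250 250 250
  250 250 249 248 247 247 249 250 250 250 250 249 249 248 247 247 246 246
  246 246 246 246]
 [123 137 189 237 248 249 250 250 250 250 250 250 250 250 250 250 250 250
  249 248 248 246 243 241 247 249 249 249 249 248 249 250 251 251 251 251
  251 251 251 251]
 [124 135 178 228 245 249 248 247 248 249 248 247 248 249 248 247 248 248
  243 241 247 248 244 237 242 245 244 245 244 241 244 249 251 250 251 251
  251 250 251 251]
 [124 135 171 221 245 250 247 241 247 249 247 241 247 249 247 243 247 247
  240 239 247 250 245 235 242 244 239 244 245 239 241 248 249 248 25
[... 1329 characters left out ...]
 250 250 250
  250 250 250 250]
 [137 190 240 250 251 251 251 251 251 251 251 251 251 251 251 251 251 251
  251 251 251 251 251 251 251 251 251 251 251 251 251 251 251 251 251 251
  251 251 251 251]
 [138 192 241 250 251 251 251 251 251 251 251 251 251 251 251 251 251 251
  252 251 251 251 251 251 251 252 251 252 251 251 251 252 251 252 252 252
  252 252 252 252]
 [139 192 241 250 251 251 251 251 251 251 252 251 251 251 251 251 251 252
  252 251 251 251 251 252 251 252 251 252 252 252 252 252 252 252 252 252
  252 252 252 252]
 [139 193 242 250 251 251 251 251 251 251 251 251 251 251 251 251 251 251
  252 251 251 252 251 252 252 252 252 251 252 252 252 252 252 252 252 252
  252 252 252 252]]
```

```bash
python3 - <<'E'
from h import *
from cell import kinematics,get_state
o=(540.4,-41.8);th=np.deg2rad(.66)
p=np.load("top0.npz")["p"];g=cv2.cvtColor(p,cv2.COLOR_RGB2GRAY)
def inst(w):
    R=np.array([[np.cos(th),np.sin(th)],[-np.sin(th),np.cos(th)]]);return np.round(R@(w[:2]-np.array(o)),1)
# camera block, black mask
m=(p.max(2)<75).astype(np.uint8);m[:215]=0;m[270:]=0;m[:,:265]=0;m[:,300:]=0
n,l,st,ce=cv2.connectedComponentsWithStats(m);i=1+st[1:,4].argmax();print("cam",st[i],ce[i],inst(ray("top",ce[i],96)[0]))
print("pred camtop",proj("top",[stand2w(o,th,[x,y,96]) for x,y in((-19,45),(19,45),(19,75),(-19,75))]).round(1).tolist())
print("pred pointer root/tip",proj("top",[stand2w(o,th,[x,60,21]) for x in(26,48)]).round(1).tolist())
print(g[228:242,276:294])
# saturation-weighted centroid rider
print("rider", [inst(ray("top",[u,227.],27)[0]) for u in(254,254.5,255,255.5)])
for x in(-50,0,50):
    print("vial",x,proj("top",[stand2w(o,th,[x,-140,82.5])]).round(1).tolist(),proj("side",[stand2w(o,th,[x,-140,82.5])]).round(1).tolist())
v=cv2.inRange(g,253,255); print("caps: row/col profile"); print(g[255:280,350:372])
for yaw in(-90,90):
    for P in([-50,-213,140],[-50,-138,105],[1,60,76],[1,165,76],[1,60,180]):
        q=kinematics.solve_ik(stand2w(o,th,P),[180,0,yaw+.66]);print(yaw,P,None if q is None else np.round(q,0))
E
```

```text
Traceback (most recent call last):
ValueError: attempt to get argmax of an empty sequence
```

```bash
cat > m.py <<'E'
from h import *
from cell import kinematics,get_state
o=(540.4,-41.8);th=np.deg2rad(.66)
p=np.load("top0.npz")["p"];g=cv2.cvtColor(p,cv2.COLOR_RGB2GRAY)
def inst(w):
    R=np.array([[np.cos(th),np.sin(th)],[-np.sin(th),np.cos(th)]]);return np.round(R@(w[:2]-np.array(o)),1)
m=(g<110).astype(np.uint8);m[:232]=0;m[262:]=0;m[:,:268]=0;m[:,291:]=0
n,l,st,ce=cv2.connectedComponentsWithStats(m);i=1+st[1:,4].argmax();print("cam",st[i],ce[i],inst(ray("top",ce[i],96)[0]))
print("pred camtop",proj("top",[stand2w(o,th,[x,y,96]) for x,y in((-19,45),(19,45),(19,75),(-19,75))]).round(1).tolist())
print("pred pointer root/tip",proj("top",[stand2w(o,th,[x,60,21]) for x in(26,48)]).round(1).tolist())
print(g[226:256,276:294])
print("rider", [inst(ray("top",[u,227.],27)[0]) for u in(254,254.5,255,255.5)])
for x in(-50,0,50):
    print("vial",x,proj("top",[stand2w(o,th,[x,-140,82.5])]).round(1).tolist(),proj("side",[stand2w(o,th,[x,-140,82.5])]).round(1).tolist())
for yaw in(-90,90):
    for P in([-50,-213,140],[-50,-138,105],[1,60,76],[1,165,76],[1,60,180]):
        q=kinematics.solve_ik(stand2w(o,th,P),[180,0,yaw+.66]);print(yaw,P,None if q is None else np.round(q,0))
E
python3 m.py
```

```text
cam [278 238  11  17 177] [282.89265537 246.11864407] [-4.4 58. ]
pred camtop [[287.9, 251.9], [288.2, 237.2], [276.5, 236.9], [276.0, 251.6]]
pred pointer root/tip [[283.2, 239.7], [283.5, 231.7]]
[[249 247 241 247 251 248 242 247 249 244 243 248 246 239 247 251 249 246]
 [251 249 246 249 251 249 246 249 250 248 247 249 246 239 247 251 249 246]
 [251 251 250 251 251 251 250 251 251 251 250 250 247 239 247 251 250 248]
 [251 251 251 251 251 251 251 251 251 251 251 251 248 241 247 251 250 250]
 [250 250 250 250 250 250 249 249 248 249 249 250 248 243 246 249 249 250]
 [250 249 248 248 248 247 246 243 240 242 246 249 248 245 245 246 245 248]
 [251 250 250 250 250 248 246 238 234 239 245 249 250 249 249 249 249 250]
 [251 251 251 251 250 246 239 224 219 226 236 244 247 247 248 250 251 251]
 [252 252 251 250 246 233 213 193 192 206 221 228 232 233 238 247 251 251]
 [251 251 250 246 233 208 183 172 172 187 202 211 216 219 224 238 248 251]
 [250 247 239 223 200 179 168 163 162 168 178 191 201 210 218 231 247 251]
 [247 226 187 157 141 136 133 131 130 131 138 154 178 202 216 228 242 246]
 [
[... 1378 characters left out ...]
 array([ 57.8, 137.8]), array([ 57.8, 136.5]), array([ 57.8, 135.1])]
vial -50 [[359.9, 266.3]] [[293.4, 279.2]]
vial 0 [[359.9, 247.0]] [[315.5, 277.3]]
vial 50 [[360.0, 228.0]] [[337.5, 275.4]]
-90 [-50, -213, 140] [ -27.   21.   -7.   62.    0. -118.]
-90 [-50, -138, 105] [ -20.   19.  -15.   56.    0. -111.]
-90 [1, 60, 76] [  2.  23. -15.  53.   0. -89.]
-90 [1, 165, 76] [ 13.  24. -13.  53.   0. -78.]
-90 [1, 60, 180] [  2.  18.  -5.  67.   0. -89.]
90 [-50, -213, 140] [-27.  21.  -7.  62.   0.  62.]
90 [-50, -138, 105] [-20.  19. -15.  56.   0.  69.]
90 [1, 60, 76] [  2.  23. -15.  53.   0.  91.]
90 [1, 165, 76] [ 13.  24. -13.  53.   0. 102.]
90 [1, 60, 180] [ 2. 18. -5. 67.  0. 91.]
```

```bash
python3 - <<'E'
from h import *
o=(540.4,-41.8);th=np.deg2rad(.66)
pt=np.load("top0.npz")["p"];ps=np.load("side0.npz")["p"]
def st(n,q):return proj(n,[stand2w(o,th,a) for a in q]).round(1).tolist()
box=[(x,y,z) for z in(13,27) for x in(52,74) for y in(132,142)]
for n in("top","side"):print(n,list(zip(box,st(n,box))))
print("side ptr",st("side",[(26,60,21),(48,60,21)]),"ticks side",st("side",[(63,60,12),(63,110,12),(63,137,12)]))
g=cv2.cvtColor(ps,cv2.COLOR_RGB2GRAY);print(g[222:258,318:340])
a=cv2.resize(cv2.cvtColor(pt,cv2.COLOR_RGB2GRAY)[216:236,238:294],(784,280),interpolation=cv2.INTER_NEAREST)
b=cv2.resize(g[222:262,312:344],(640,800),interpolation=cv2.INTER_NEAREST)
b=cv2.resize(b,(256,320),interpolation=cv2.INTER_NEAREST)
W=np.full((600,800),0,np.uint8);s=lambda x:np.clip((x.astype(float)-150)*255/103,0,255).astype(np.uint8)
W[:280,:784]=s(a);W[280:600,:256]=s(b);cv2.imwrite("pics/zoom.png",W)
E
```

```text
top [((52, 132, 13), [257.0, 230.2]), ((52, 142, 13), [253.3, 230.1]), ((74, 132, 13), [257.3, 222.2]), ((74, 142, 13), [253.6, 222.2]), ((52, 132, 27), [256.6, 229.2]), ((52, 142, 27), [252.9, 229.1]), ((74, 132, 27), [256.9, 221.1]), ((74, 142, 27), [253.2, 221.1])]
side [((52, 132, 13), [323.6, 235.4]), ((52, 142, 13), [323.2, 233.6]), ((74, 132, 13), [331.2, 234.9]), ((74, 142, 13), [330.8, 233.0]), ((52, 132, 27), [323.6, 231.3]), ((52, 142, 27), [323.2, 229.5]), ((74, 132, 27), [331.2, 230.8]), ((74, 142, 27), [330.8, 228.9])]
side ptr [[317.4, 248.2], [325.5, 247.5]] ticks side [[330.9, 249.8], [328.5, 239.7], [327.2, 234.5]]
[[ 99  99  98  98  98  98  97  97  97  98  95  96  96  97  97  95  96  95
   93  94  92  94]
 [ 99 101 100 100 102 103 105 105 106 108 108 105 100 104 103  99  95  94
   93  94  94  93]
 [108 109 111 117 125 139 144 145 147 150 150 140 131 134 130 112  99  95
   95  94  94  95]
 [143 147 151 159 177 201 212 211 208 206 204 193 183 187 178 144 110  96
   95  94  94  94]
 [198 203 204 208 223 238 243 241 236 230 227 224 222 227 218 179 128 100
   95  94  95
[... 2189 characters left out ...]
2 248 250 247 242 237 236 240
  242 240 234 212]
 [146 128 141 152 155 157 164 180 203 225 239 246 247 246 242 239 239 240
  242 241 237 223]
 [151 136 149 160 161 163 167 186 213 229 235 240 241 240 238 238 241 242
  243 242 238 228]
 [157 149 158 164 166 167 175 200 228 235 234 235 235 235 237 240 243 244
  244 242 239 233]
 [162 157 161 166 168 174 186 212 233 238 236 234 235 237 237 238 239 239
  239 240 240 236]
 [165 160 160 166 175 191 210 227 237 239 235 228 229 233 233 232 232 232
  233 238 239 238]
 [166 159 157 167 186 214 231 237 240 241 236 230 231 235 235 235 235 236
  237 239 240 239]
 [167 161 155 169 196 226 236 241 242 242 240 238 239 240 241 240 240 240
  240 241 241 240]]
```

View pics/zoom.png

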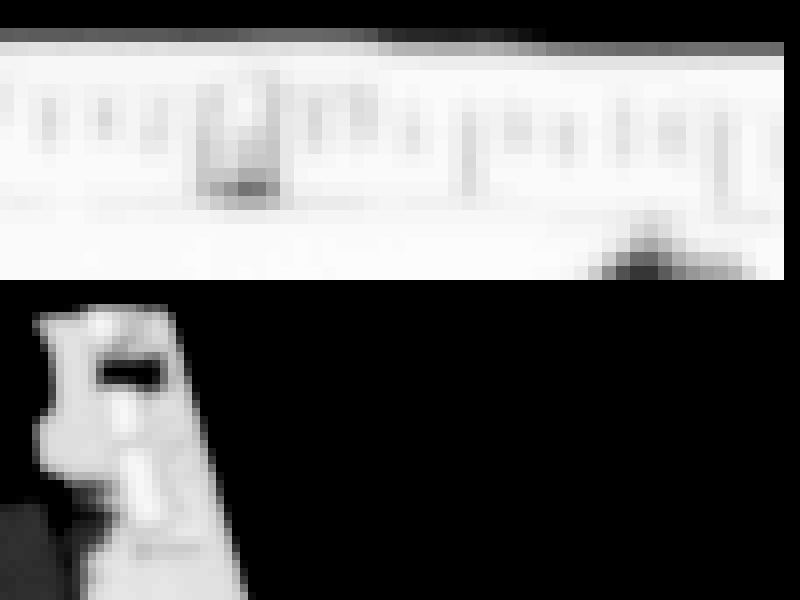

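The crop shows the rider around top pixels u 252-257 and v 221-230, with its dark -y face at side pixels u 324-331 and v 232-235. Shadow blurs the edges, so I'll use depth to separate the rider from its shadow.

```bash
python3 - <<'E'
from h import *
o=(540.4,-41.8);th=np.deg2rad(.66)
def xyz(n,d):
    c=cams.calibration(n);T=np.array(c["cam_to_world"]);K=np.array(c["intrinsics"])
    v,u=np.mgrid[:480,:640];q=np.stack([u,v,np.ones_like(u)],-1)@np.linalg.inv(K).T*d[...,None]
    return q@T[:3,:3].T+T[:3,3]
np.set_printoptions(linewidth=200)
D=[np.load("top0.npz")["d"]]+[cams.get_image("top")[1] for _ in range(8)]
S=[np.load("side0.npz")["d"]]+[cams.get_image("side")[1] for _ in range(8)]
print("noise",np.std([a[225,300] for a in D]),np.std([a[233,327] for a in S]))
X=xyz("top",np.median(D,0));print("top z");print(X[218:233,248:262,2].round(0).astype(int))
print("ptr z");print(X[229:240,278:292,2].round(0).astype(int))
Y=xyz("side",np.median(S,0));print("side z");print(Y[226:239,320:335,2].round(0).astype(int));print("side y");print(Y[226:239,320:335,1].round(0).astype(int))
print("open cap z");print(X[258:276,350:376,2].round(0).astype(int))
E
```

```text
noise 2.0332367 2.314425
top z
[[ 0  3  0  0 -1 -2  1 -1  0  1 -1  1  2  2]
 [10  8 11 12  9 11 12 12 10 10 12  9  9 11]
 [11 13 11  8 10 12  7 10  9 11  9 10 13 12]
 [10 10  9 10 10 13 28 28 29 10 12 11 11  9]
 [14 13 12 14 12 13 27 25 29 27 11 14  9 12]
 [13 15 12 14 14 13 24 26 26 27 12 14 13 14]
 [12 14 11 15 13 12 26 28 30 28 15 14 14 12]
 [11 16 14 13 13 14 28 30 24 24 15 14 14 15]
 [14 13 14 16 17 14 24 26 28 24 12 14 14 12]
 [11 14 14 14 14 11 26 27 29 23 15 13 11 11]
 [15 13 13 11 16 14 30 29 29 20 14 15 12  9]
 [13 13 11 14 14 16 26 27 25 19 13 12 11 15]
 [ 9 10 11 11 13 11 14 14 14 13 13 11 14 13]
 [13 10 10  7 10 10 10  8  9  8  9 10  9 12]
 [10 12 11 11 10 13 11 10 11 11 13 10 12 10]]
ptr z
[[ 12  13  14  14  12  15  14  14  14  13  13  16  13  15]
 [ 11  15  13  18  11  14  12  14  15  13  14  14  13  10]
 [ 12   9  12  10  10  10  10  10  12  10   9   8   8  13]
 [  9   8  11  10  10  25  21   9  11   8   6  12  11   9]
 [ 10  10  13  12  10  24  23  12  11  11  12   9  10  11]
 [ 10   8  10  12   9  24  21  11  11   9  11  10  11  10]
 [ 13   9  10  10   7  24  23   9
[... 2959 characters left out ...]
  76  76  76  76 104 106 103  11  10  10  10  11  12  12]
 [ 40  40  39  40  54  77  76  76  79  77  78  76  75  77  74  40 101 104 105  11   9  11  13  12   9  11]
 [ 39  41  39  41  43  54  77  76  75  79  76  76  77  78  41  41  99 100  99  12  10  12  10  10  10   8]
 [ 39  40  40  41  41  43  51  70  76  76  75  77  69  40  38  40  40  13  10   8  11  10  11  10   8  11]
 [ 41  40  39  39  41  42  40  46  46  46  40  40  39  40  38  39  39  12   8  10  11  10  11  10   9  12]
 [ 40  37  40  40  40  39  41  43  39  42  42  39  41  38  43  40  41  10  11  13   9   9   9   9  10  10]
 [ 41  41  42  39  42  44  42  41  42  39  43  39  37  39  40  41  38  13   8  12  14  10  11  10  11  10]]
```

Depth gives crisp edges. The pointer is at u≈283.5, which is stand y 60.0. The rider's centre is at u≈255.2, y≈136.2, and the side view agrees, so the draw is about 76 mm. The open cap at stand x -50 stands upright, with its top at 118 mm. Now I'll shut it.

```bash
cat >> h.py <<'E'
O=(540.4,-41.8);TH=np.deg2rad(.66);ORI=[180,0,90.66]
def S(x,y,z): return stand2w(O,TH,[x,y,z])
E
python3 - <<'E'
from h import *
from cell import ctrl,get_state
ctrl.command_gripper(0)
ctrl.movep(S(-50,-215,150),ORI)
hy=-158
for y,z,r in((-215,127,150),(hy+8,127,100),(hy+25,124,100),(hy+25,112,60)):
    ctrl.move_straight(S(-50,y,z),rate=r);s=get_state();print(y,z,s["time"],s["wrist_force"].round(1),s["tool_pos"].round(1))
for z in np.arange(110,96,-1.0):
    ctrl.move_straight(S(-50,hy+22,z),rate=40);s=get_state();f=s["wrist_force"]
    print(z,round(s["time"],2),f.round(1),s["tool_pos"][2].round(2))
    if f[2]>18: break
for n in("top","side"):
    p,d=cams.get_image(n);np.savez(n+"1.npz",p=p,d=d)
E
```

```text
-215 127 3.4833 [-0.1 -0.7 -0.1] [ 492.  -257.8  126.8]
-150 127 4.2833 [-0.1  0.5 -0.7] [ 492.2 -192.4  127.1]
-133 124 4.6083 [-0.1 -0.4  0.9] [ 491.8 -175.1  123.9]
-133 112 4.9583 [ 0.1  0.3 -0. ] [ 491.5 -175.5  111.4]
110.0 5.21 [-0.   0.2  0.5] 109.98
109.0 5.46 [-0.2 -0.1  0.7] 108.99
108.0 5.71 [ 0.5  0.8 -1. ] 107.96
107.0 5.96 [-2.2  1.3  8.5] 107.39
106.0 6.21 [-7.   3.3 21.7] 107.16
```

Contact came at a tip height of 82.4 mm, which matches a shut cap, with 22 N pressed. I'll back off, check with depth, and move above the camera.

```bash
python3 - <<'E'
from h import *
from cell import ctrl,get_state
ctrl.move_straight(S(-50,-136,160),rate=150)
ctrl.command_gripper(85)
ctrl.movep(S(1,60,150),ORI)
p,d=cams.get_image("side");np.savez("side2.npz",p=p,d=d);cv2.imwrite("pics/side2.png",cv2.resize(p[200:330,240:400,::-1],(738,600),interpolation=cv2.INTER_CUBIC))
ctrl.move_straight(S(1,60,76),rate=100)
s=get_state();print(s["time"],s["tool_pos"].round(1),s["wrist_force"].round(1),s["finger_gap"])
E
```

```text
9.3667 [541.1  18.1  76.6] [ 0.   0.9 -0.2] 84.82536971432367
```

View pics/side2.png

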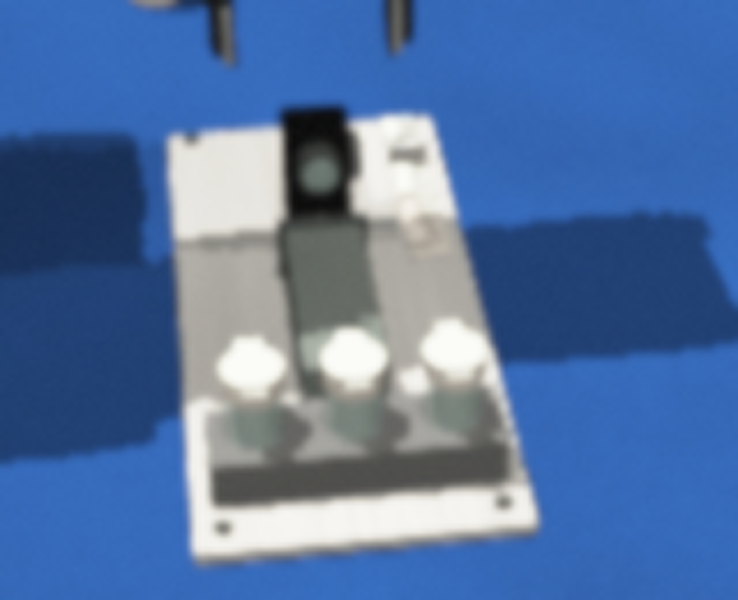

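All three caps are flat with their lips towards the camera; the pressed one is at crop (252,365). Now the pinch.

```bash
python3 - <<'E'
from h import *
from cell import ctrl,get_state
ctrl.command_gripper(30)
ctrl.pause(.3)
s=get_state();print(s["time"],s["tool_pos"].round(2),s["wrist_force"].round(1),s["finger_gap"],s["grasp_force"],s["torque"].round(2))
E
```

```text
10.175 [541.36  18.25  76.85] [-1.3 -0.3  8.8] 38.616607458059654 60.37685573101044 [ 0.04 -0.26  0.03]
```

```bash
python3 - <<'E'
from h import *
from cell import ctrl,get_state
for y in(70,100,136.2):
    ctrl.move_straight(S(1,y,76),rate=50)
    s=get_state();print(s["time"],s["tool_pos"].round(2),s["wrist_force"].round(1),s["finger_gap"],s["grasp_force"])
ctrl.pause(.3)
s=get_state();print(s["tool_pos"].round(2),S(1,136.2,76))
def xyz(n,d):
    c=cams.calibration(n);T=np.array(c["cam_to_world"]);K=np.array(c["intrinsics"])
    v,u=np.mgrid[:480,:640];q=np.stack([u,v,np.ones_like(u)],-1)@np.linalg.inv(K).T*d[...,None]
    return q@T[:3,:3].T+T[:3,3]
np.set_printoptions(linewidth=200)
out=[]
for n in("top","side"):
    A=[cams.get_image(n) for _ in range(6)];d=np.median([a[1] for a in A],0);p=A[0][0];np.savez(n+"3.npz",p=p,d=d)
    X=xyz(n,d)
    u,v=proj(n,[S(48,136.2,21)])[0].round().astype(int);print(n,"expected tip px",proj(n,[S(48,136.2,21)])[0])
    print(X[v-5:v+7,u-9:u+10,2].round(0).astype(int));
    if n=="side":print(X[v-5:v+7,u-9:u+10,1].round(0).astype(int))
    out.append(cv2.resize(p[205:300,225:385] if n=="top" else p[200:295,250:410],(505,300),interpolation=cv2.INTER_CUBIC))
cv2.imwrite("pics/end.png",np.vstack(out)[:,:,::-1])
E
```

```text
10.525 [541.24  28.38  76.84] [-1.9 -1.8  8.7] 38.642267017124816 60.40624380111694
11.275 [540.89  58.27  76.84] [-2.3 -1.1  9.2] 38.97888464552006 60.393328070640564
12.15 [540.46  94.38  76.84] [-1.6 -2.1  8.1] 38.61565229141093 60.37369430065155
[540.47  94.3   76.84] [539.83105698  94.40248274  76.        ]
top expected tip px [255.13948286 231.02822673]
[[598 598 596 596 596 593 592 591 589 590 592 592 592 592 591 593 591 591 591]
 [600 598 597 596 595 594 594 592 592 590 591 590 589 591 589 592 591 591 591]
 [600 600 599 600 598 597 596 594 593 592 591 592 591 589 590 590 591 590 592]
 [602 600 600 600 600 598 599 596 595 593 594 591 590 590 588 590 590 589 590]
 [604 603 603 602 602 600 598 599 596 597 594 592 591 589 589 589 590 589 590]
 [604 604 603 605 602 601 601 599 598 597 598 595 593 593 591 589 590 590 586]
 [605 604 605 604 604 603 602 601 599 600 597 596 595 594 592 589 588 588 589]
 [606 607 606 606 603 604 603 603 603 601 599 599 598 596 594 592 591 588 588]
 [608 608 607 607 607 606 605 606 605 602 601 599 598 598 597 594 591 589 587]
 [610 608 608 608 607 606 6
[... 1229 characters left out ...]
27 126 127 126 126 126 126 126 122  97  97  97  96  95  96  95  95]
 [ 80 123 124 123 122 121 121 121 120 121 118  99  92  90  92  93  92  90  90]
 [ 80 119 118  96  97  97  94  95  94  93 114  97  89  88  92  91  89  88  92]
 [ 81  94  93  91  92  93  92  92  94  92 110  97  89  90  89  92  90  92  91]
 [ 93  92  92 107 106 106 104 105 105 103 103  98  92  91  91  91  91  90  90]
 [101 103  99  99 102 101 101  98  97  98  98  99  90  90  90  91  91  91  91]
 [ 97  95  97  97  95  96  94  92  93  92  92  91  87  88  86  87  85  86  86]
 [ 92  91  90  92  89  87  89  89  89  88  88  87  82  84  82  82  82  81  81]
 [ 86  85  85  85  85  84  82  83  84  82  84  80  78  76  76  77  76  75  73]]
```

View pics/end.png

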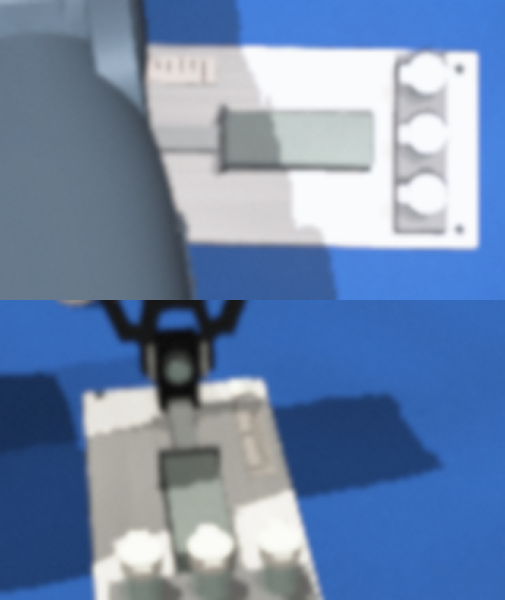

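The side view shows the pointer level with the rider, maybe about 1 mm short. I'll average depth to refine that.

```bash
cat > fine.py <<'E'
from h import *
from cell import get_state
def xyz(n,d):
    c=cams.calibration(n);T=np.array(c["cam_to_world"]);K=np.array(c["intrinsics"])
    v,u=np.mgrid[:480,:640];q=np.stack([u,v,np.ones_like(u)],-1)@np.linalg.inv(K).T*d[...,None]
    return q@T[:3,:3].T+T[:3,3]
np.set_printoptions(linewidth=200,suppress=True)
X=xyz("side",np.mean([cams.get_image("side")[1] for _ in range(40)],0))
R=np.array([[np.cos(TH),np.sin(TH)],[-np.sin(TH),np.cos(TH)]])
Q=X.copy();Q[...,:2]=(X[...,:2]-np.array(O))@R.T
print("stand y ptr");print(Q[230:236,313:323,1].round(1));print("z");print(Q[230:236,313:323,2].round(1))
print("rider y");print(Q[229:237,323:332,1].round(1));print("z");print(Q[229:237,323:332,2].round(1))
s=get_state();print(s["time"],s["tool_pos"],s["finger_gap"])
E
python3 fine.py
```

```text
stand y ptr
[[169.4 142.1 168.6 168.9 168.6 167.4 166.7 166.5 140.1 166.7]
 [122.7 163.9 163.5 163.4 162.4 162.8 161.8 161.4 161.3 160.3]
 [122.5 158.6 158.2 137.5 111.9 137.5 136.4 135.9 136.  135.5]
 [121.8 133.7 133.9 133.9 134.2 133.3 133.8 133.8 133.8 108.1]
 [134.1 133.8 134.6 147.9 146.8 146.8 146.3 146.2 145.1 145. ]
 [142.7 116.4 142.5 142.5 141.7 140.4 140.6 140.5 140.2 140.2]]
z
[[10.2 27.5 10.2  9.7  9.6 10.2 10.3 10.2 27.   9.5]
 [37.  10.  10.   9.8 10.2  9.7 10.1 10.   9.8 10.2]
 [33.7  9.9 10.  23.2 39.6 22.7 23.1 23.2 22.9 22.9]
 [30.8 22.8 22.3 22.1 21.7 22.  21.4 21.1 20.8 37.5]
 [19.3 19.3 18.5  9.5  9.9  9.7  9.7  9.5 10.   9.8]
 [10.2 27.4  9.9  9.6  9.9 10.4 10.1  9.8  9.8  9.5]]
rider y
[[166.3 166.1 165.3 165.5 138.2 163.8 164.4 163.4 168.2]
 [163.4 139.7 138.6 138.5 136.6 136.3 137.2 136.8 136.3]
 [160.2 137.9 133.9 133.  132.8 132.2 132.  105.9 131.6]
 [154.9  87.1 131.4 131.2 131.3 131.6 131.4 131.1 131.6]
 [150.1 139.6 131.3 131.7 131.4 131.8 130.9 131.8 131. ]
 [144.8 139.2 131.7 131.9 105.8 105.4 131.2 131.7 131.2]
 [139.4 113.1 131.7 131.4 131.7 131.  105.8 132.1 131.2]
 [133.9 133.5 128.7 128.1 101.7 102.2 126.8 126.3 125.6]]
z
[[13.  12.9 13.2 12.8 30.1 13.3 12.7 13.1  9.7]
 [11.4 26.5 27.  26.7 27.7 27.7 26.8 26.8 26.9]
 [10.  24.2 26.6 26.9 26.8 26.9 26.8 43.5 26.5]
 [10.  54.  24.8 24.7 24.4 23.9 23.8 23.7 23.1]
 [ 9.7 16.3 21.5 20.9 20.9 20.4 20.7 19.8 20.1]
 [ 9.7 13.1 17.8 17.4 34.4 34.4 17.1 16.5 16.5]
 [ 9.8 27.  14.3 14.3 13.8 14.  30.5 12.8 13.1]
 [10.  10.  12.9 13.1 30.4 29.8 13.1 13.2 13.4]]
15.05 [540.48443667  94.29574056  76.8437436 ] 38.918842283464215
```

The rider's front face is at 131.4, so its centre is 136.4. The pointer's front face is at 133.8, so its centre is 135.8. I'll add 0.6 mm, verify, and hand in.

```bash
python3 - <<'E'
from h import *
from cell import ctrl
ctrl.move_straight(S(1.5,136.8,76.5),rate=10);ctrl.pause(.5)
E
python3 fine.py | sed -n '5p;11,12p;20,22p;$p'
python3 - <<'E'
from h import *
d=np.mean([cams.get_image("top")[1] for _ in range(5)],0);d=np.median([cams.get_image("top")[1] for _ in range(9)],0)
c=cams.calibration("top");T=np.array(c["cam_to_world"]);K=np.array(c["intrinsics"])
for x in(-50,0,50):
    for y in(-140,-125,-119.5):
        u,v=proj("top",[S(x,y,82)])[0].round().astype(int)
        q=(np.linalg.inv(K)@[u,v,1])*d[v,u];print(x,y,"z",(T[:3,:3]@q+T[:3,3])[2].round(1))
E
```

```text
[122.8 134.5 134.2 134.2 134.8 134.  134.6 134.9 134.6 134.5]
 [33.4 10.  23.1 23.1 22.5 23.1 22.7 23.1 22.7 39.8]
 [30.2 22.3 22.2 21.9 21.3 21.5 20.9 20.4 20.4 20.2]
 [149.6 139.4 131.3 131.2 105.6 132.  131.4 132.1 105.2]
 [144.4 139.7 131.8 131.5 131.2 131.3 131.3  79.1 131.5]
 [138.9 139.2 131.2 130.9 104.8 130.9 131.6 131.5 131.7]
17.8 [540.47428381  94.90885769  76.84579449] 38.71635130138171
-50 -140 z 83.6
-50 -125 z 82.6
-50 -119.5 z 80.6
0 -140 z 83.2
0 -125 z 84.3
0 -119.5 z 81.4
50 -140 z 81.1
50 -125 z 82.3
50 -119.5 z 81.3
```

The pointer's centre is at 136.4 and the rider's at 136.4. All caps are at 82-83 mm, so they are shut, and the button is squeezed.

```bash
python3 -c "
from cell import ticket
print(ticket.hand_in())"
```

```text
the job is handed in; nothing more can be done
None
```

I pressed the open cap shut, then drew the camera out about 77 mm to the middle of the rider and handed the job in with the button still squeezed; depth readings put pointer and rider within about 0.5 mm and showed all three caps shut, at 17.8 s of the 42 s allowed at the last clock reading.

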